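# Emergency lid release of a dead centrifuge

### The job

The power has failed and the microcentrifuge's lid is locked over the samples: take the straight release pin out of the accessory block, feed it down the small round release hole in the front deck and by feel press the hidden spring latch back, with less than 20 N so that it is never jammed against its stop, and hold it there until the lid has clearly lifted off the latch. Then draw the pin out and stand it fully down in its hole of the block again, and let the lid rise by itself to its raised stand. Do not pry at or lean on the machine, and leave the rotor key and the things round about in place.

Things in the scene. Friction and masses are not known exactly. Their poses are not given: they have to be found in the camera images.
- centrifuge: white bench-top microcentrifuge, 260 x 216 mm, fixed; grey lid with a round window. Origin: underside, z up, -x is its front (toward the robot), +y its left seen from the robot. Front deck 115 mm high, local x -0.135 to -0.062, with a display, two keys and a low knob (9 mm) left of the release hole. Behind it the shut lid: local x -0.078 to +0.11, top 131 mm
- release_hole (a point): centre of the mouth of the round release hole at the right of the front deck, 8 mm across, 2 mm chamfer, axis vertical, 10 mm long; a thin steel ring (1.5 mm high, 20 mm across) lies round it. Below it hides the spring latch's steel pad, 19 mm across; its depth is set differently on each machine, 18 to 38 mm below the mouth, and is not measured: feel for it
- lid (a joint): angle of the lid, rad: 0 shut, up to 0.02 while latched. The hidden latch pad meets the pin with about 3 N, rising to 6 to 9 N after about 9 mm of travel, where it lets the lid go; at about 11 mm it meets a hard stop. A damped spring hinge then lifts the lid slowly by itself (0.1 rad/s) to its stop at 0.60. Below 0.05 rad the lid can still hang on the latch or be caught again
- release_pin: the straight steel release pin: shank 6 mm across, 80 mm long, with a plain aluminium cylinder handle 14 mm across and 36 mm long on top (dark grooves); 50 g. Origin: centre of the lower tip, z along the pin toward the handle; the handle spans 80 to 116 mm above the tip. Stands in one of the block's two holes
- pin_block: grey accessory block, 50 x 112 x 40 mm, fixed to the bench; origin: centre of the underside, long side along its y. Two upright round holes, 8 mm across, 34 mm deep (floor 6 mm above the bench), 64 mm apart; one holds the release pin, the other the rotor key, either way round
- socket_a (a point): mouth of the block's hole at its local y -0.032, z 0.040
- socket_b (a point): mouth of the block's hole at its local y +0.032, z 0.040
- rotor_key: T-handled rotor key with a black bar handle 56 mm long, 12 mm thick (along its x), 60 to 72 mm above its tip; origin at the lower tip. Stands in the other hole; leave it
- vial_rack: blue rack with sample vials, 125 x 52 x 51 mm, loose, to the right of the machine; leave it. Origin: underside
- petri_dish: shallow clear dish, 57 mm across, 14 mm high, loose, in front; leave it. Origin: underside
- slide_box_a: blue slide box, 73 x 98 x 33 mm, loose, at the right; leave it. Origin: underside
- lid_edge (a point): middle of the front edge of the lid's finger lip (local x -0.078, 127 mm high when shut); it rises on a circle about the hinge at the machine's rear (local x +0.115, z +0.107)

How it is judged (in metres and radians):
On the way, in this order (a step that is already met when the one before it is completed fails the run):
1. the pin's tip is at least 12 mm down the release hole while the lid is still locked (z of release_pin in the frame of release_hole below -0.012 m and horizontal distance between release_pin and release_hole below 0.006 m and value of joint lid below 0.04 rad), for 0.1 s.
2. the latch is held back with the pin until the lid has lifted clear (0.06 rad) (z of release_pin in the frame of release_hole below -0.02 m and horizontal distance between release_pin and release_hole below 0.006 m and value of joint lid above 0.06 rad), for 0.1 s.
At the end, for the whole second after the job is handed in: the lid stands raised by itself, above 0.45 rad; the release pin stands at rest and upright (within 0.1 rad) in a hole of the block, its tip within 4 mm of the hole's floor (value of joint lid above 0.45 rad and z of release_pin in the frame of pin_block below 0.01 m and angle between release_pin's own z axis and vertical below 0.1 rad and (horizontal distance between release_pin and socket_a below 0.005 m or horizontal distance between release_pin and socket_b below 0.005 m) and linear speed of release_pin below 0.02 m/s); the robot touches nothing.
It fails at once if the pin presses on the centrifuge or its latch with more than 20 N (contact force between release_pin and centrifuge above 20 N).
It fails at once if the hand or arm pries at or leans on the centrifuge (more than 10 N) (contact force between any of the fingers, the arm and centrifuge above 10 N).
It fails at once if the rotor key is moved more than 15 mm (distance of rotor_key from where it was at the start of the episode above 0.015 m).
It fails at once if a bystander is moved more than 20 mm (distance of any of vial_rack, petri_dish, slide_box_a from where it was at the start of the episode above 0.02 m).
It also fails if it takes over 66 s, if anything falls off the work surface, if the arm or the gripper's body presses on something with over 40 N, if the wrist force passes 120 N, or if a joint passes its speed limit or range.

### The arm

A 6-joint arm with a two-finger parallel gripper is mounted at the origin on a cart in front of the work surface, level with it; the furniture and walls round the work are solid. World frame = base frame: x ahead of the robot, y to its left, z up, the work surface at z = 0. Lengths are in mm, angles in rad, forces in N, time in s.
With the tool pointing down it reaches from about 325 to 775 mm from the base axis. Payload 9.3 kg.
Tool frame: the origin (TCP) lies on the centre line of the jaws, within the pads' length; the fingertips stand arm.tip_reach ahead of it and the grasp point (between the pads) lies 5 mm behind it (arm.tip_reach is the distance from the TCP to the fingertips, in mm); z points along the fingers, y is the line along which they close (so a half turn about z gives the same grasp; the last joint's range is limited). The gripper opens to 85 mm and grips with 20 to 120 N. Pads are 22 mm wide; open, the fingers measure 114 mm over their backs; the gripper's body (76 mm by 85 mm) begins 54 mm behind the grasp point. The pads swing forward as they close: fully open they stand 13 mm farther back than shut.
Start: joints at [1.032, 0.259, 0.021, 1.334, 0, 1.418], TCP at [206.966, 509.57, 245.279] pointing down, gripper open.
Joint ranges: [-3.04, 3.04], [-0.91, 1.82], [-1.04, 1.36], [-1.92, 1.95], [-1.52, 1.45], [-3.14, 3.14]. Speed limits (rad/s): [2.22, 2.22, 2.79, 3.14, 3.14, 3.14].

### API

Orientations are given as a unit quaternion [x, y, z, w].
In Python, from rig import arm gives the robot as it stands. Calls block until the motion is done:
- arm.movep(position, orientation): joint-space move of the TCP to a pose.
- arm.line_to(position, ori=None, max_speed=150, until_force=None): straight line of the TCP; ori=None keeps the orientation; max_speed is the mean speed in mm/s. With until_force (N) it stops when the force on the tool has changed by that much, and returns True; else False.
- arm.set_joints(angles): joint-space move.
- arm.ungrasp() and arm.gripper_close(newtons=None): open the fingers fully, or close them until they stop; newtons is the grip in N (None keeps the last).
- arm.wait(seconds).
- arm.ik(position, orientation): joint angles nearest the present ones, or None.
- arm.get_obs(): the state.
- arm.get_image(name): name is "side" or "top"; returns the picture (400x640x3 uint8, blue, green, red); there is no depth.
- arm.calibration(name): a dict with "fovy" (degrees; the focal length in pixels is half the picture's height over the tangent of half this angle, whatever the lens; pixels are square), "cx", "cy" (the principal point, pixels), "dist" ([k1, k2, p1, p2, k3] as OpenCV has them; the pictures are not rectified), "R" (3x3) and "t" (3): a world point X has camera coordinates R X + t. Camera axes: x right, y down, z forward; pixel columns grow to the right and rows downward; lengths in mm; the calibration is good to about 2 mm. A picture is of the moment at which its call begins. calibration takes no time and is no camera call.
A pose or a line that the arm cannot do raises arm.MotionError and nothing moves.
- arm.hand_in(): hands the job in; it is judged then, once.
Trained networks look in the newest picture that a camera, given by its name, has taken for a name from the list of things; names that differ only in an ending like _2 or _b are one class to them, and where a whole thing is asked for, a point or a joint stands for the part that bears it (a point fixed in the world has none). Each returns a list of dicts, best first, with "score" (0 to 1); they miss things now and then, are a little off and sometimes report something else, mostly with a low value. They report only what shows in the picture. A call takes as long as a camera call.
- arm.find_in(camera, thing): "xyz" ([x, y, z] in mm, in world coordinates, good to about 4 mm: the middle of the surface that is visible of it).
- arm.place_of(camera, thing): "xyz" ([x, y, z] in mm, in world coordinates, good to about 4 mm: a listed point, or the origin of a listed thing).
The state is a dict: "clock": time; "joint_positions": joint angles; "joint_velocities": joint speeds; "effort": joint torques, N m; "tool_pos": TCP position; "orientation": TCP orientation; "contact_force": force on the tool from outside, world axes, zero at the start; "moment": the same for the moment, N m; "finger_gap": opening from 0.0 (shut) to 1.0 (fully open); "gripper_force": force on a finger pad.
Only numpy, scipy, OpenCV 4.12 (cv2) and the standard library are available. Lean on these libraries where they do the work, as an engineer would, in place of code of your own. Each camera call takes 0.05 s, during which the arm holds its last target. There are 200 camera calls.

## Working session

There is one attempt and no reset: what is moved stays moved. The work goes in short steps, each a Python script; the robot and the scene stay as the last script left them, time stands still between calls to the robot, and variables do not carry over. Pictures are saved under pics/ and viewed, at most 10 in all, crops included, and the job is handed in when it is done.

```bash
mkdir -p pics; ls; python3 - <<'E'
from rig import arm
import cv2
for c in ("side","top"):
    cv2.imwrite(f"pics/{c}0.png",arm.get_image(c))
    k=arm.calibration(c); print(c,k)
    for n in ["centrifuge","release_hole","release_pin","pin_block","socket_a","socket_b","rotor_key","vial_rack","petri_dish","slide_box_a","lid_edge"]:
        print(n,[([round(v) for v in d["xyz"]],round(d["score"],2)) for d in arm.place_of(c,n)[:3]])
print(arm.tip_reach,arm.get_obs())
E
```

```text
pics
side {'fovy': 55.95521793600874, 'cx': 314.77691074973984, 'cy': 198.6906239826753, 'dist': array([0.01645773, 0.        , 0.        , 0.        , 0.        ]), 'R': array([[ 0.76299942, -0.64637565, -0.00551461],
       [-0.32691013, -0.37850573, -0.86594641],
       [ 0.55763936,  0.66251939, -0.5001064 ]]), 't': array([-377.73089108,  280.88357345,  762.76867174])}
centrifuge [([576, 352, -3], 0.73), ([463, -96, 1], 0.41)]
release_hole [([508, 252, 119], 0.93)]
release_pin [([562, 34, -2], 0.27)]
pin_block [([464, -94, 0], 0.8)]
socket_a [([459, -63, 41], 0.71), ([469, -130, 40], 0.69)]
socket_b [([459, -63, 41], 0.71), ([469, -130, 40], 0.69)]
rotor_key []
vial_rack [([564, 33, 0], 0.84)]
petri_dish [([579, 352, -3], 0.67), ([416, 71, -1], 0.57), ([469, -131, 44], 0.24)]
slide_box_a [([573, -322, -6], 0.9), ([464, -96, 1], 0.55)]
lid_edge [([499, 319, 125], 0.87)]
top {'fovy': 42.19874187489523, 'cx': 319.5914566603806, 'cy': 195.67127509586092, 'dist': array([-0.06535136,  0.        ,  0.        ,  0.        ,  0.        ]), 'R': array([[-0.01381726, -0.99846371, -0.0536591
[... 840 characters left out ...]
3238589e+00, 2.58622370e-01, 2.15000366e-02, 1.33370934e+00,
       1.75929430e-07, 1.41821738e+00]), 'joint_velocities': array([-1.95644876e-03, -4.44813951e-05,  2.02031061e-03, -1.92443276e-04,
       -5.58275563e-04,  1.76782713e-03]), 'effort': array([-5.42353118e-04, -5.55394185e+01,  3.44731271e+01,  1.68722592e-03,
       -1.96472793e-04,  3.80107372e-05]), 'tool_pos': array([206.97283384, 509.5664168 , 245.26657774]), 'orientation': array([ 1.91721364e-01,  9.81449397e-01, -1.65971777e-05, -6.06733159e-06]), 'contact_force': array([ 0.03044199,  0.29341698, -0.13623933]), 'moment': array([-0.01922358,  0.04041547,  0.00415328]), 'gripper_force': 0.0, 'finger_gap': 1.001677404995056}
```

View images.

View pics/side0.png

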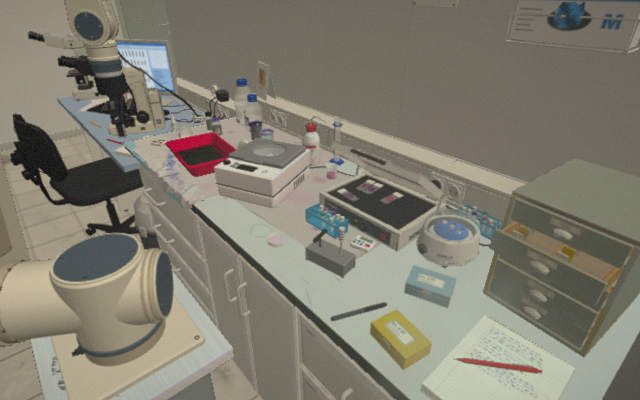

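View pics/top0.png

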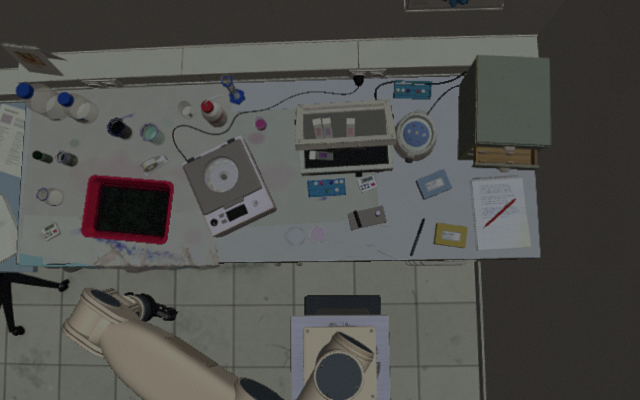

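```bash
python3 - <<'E'
import cv2,numpy as np
s=cv2.imread("pics/side0.png");t=cv2.imread("pics/top0.png")
f=lambda im,x,y:cv2.resize(im[y:y+37,x:x+50],(400,296),interpolation=cv2.INTER_CUBIC)
a=np.vstack([np.hstack([f(s,305,222),f(s,215,165)]),np.hstack([f(t,342,198),f(t,235,183)])])
cv2.imwrite("pics/crop1.png",a)
E
```

```text
(no output)
```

View pics/crop1.png

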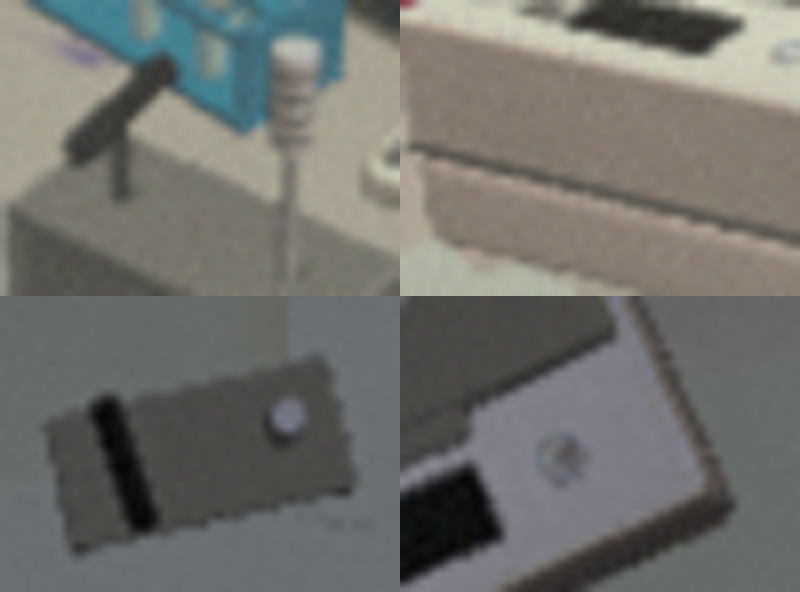

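```bash
cat > h.py <<'E'
import numpy as np, cv2
from rig import arm
def cam(c):
    k=arm.calibration(c); f=200/np.tan(np.radians(k["fovy"])/2)
    return np.array([[f,0,k["cx"]],[0,f,k["cy"]],[0,0,1]]),np.array(k["dist"]),np.array(k["R"]),np.array(k["t"])
def ray(c,uv,z):
    K,d,R,t=cam(c); p=cv2.undistortPoints(np.array([[uv]],float),K,d)[0,0]
    v=R.T@np.array([*p,1]); o=-R.T@t
    return o+v*(z-o[2])/v[2]
def proj(c,X):
    K,d,R,t=cam(c); return cv2.projectPoints(np.array([X],float),cv2.Rodrigues(R)[0],t,K,d)[0][0,0]
E
python3 - <<'E'
from h import *
np.set_printoptions(precision=1,suppress=True)
print("pin",ray("top",(377.5,212.6),122),ray("side",(341.6,227.1),122))
print("hole",ray("top",(254.9,203.0),116),proj("side",(508,254,115)))
c=[ray("top",(342+x/8-.5,198+(y-296)/8-.5),40)[:2] for x,y in [(325,358),(355,490),(75,550),(45,425)]]
c=np.array(c);print(c,c.mean(0)); v=(c[2]+c[3]-c[0]-c[1])/2; print(v,np.linalg.norm(v),np.arctan2(-v[0],v[1]))
print("key bar",ray("top",(342+105/8-.5,198+105/8-.5),75),ray("top",(342+143/8-.5,198+228/8-.5),75))
# deck edge corner
print("corner",ray("top",(235+310/8-.5,183+190/8-.5),115))
for n in ("release_hole",):
  for i in range(3):
    for cc in("side","top"):
      arm.get_image(cc); print(cc,[np.array(d["xyz"]) for d in arm.place_of(cc,n)[:1]], [np.array(d["xyz"]) for d in arm.find_in(cc,"release_pin")[:2]])
E
```

```text
pin [ 471.7 -129.4  122. ] [ 474.3 -123.   122. ]
hole [509.8 251.4 116. ] [264.3 172.3]
[[ 503.3 -149.9]
 [ 449.6 -160.4]
 [ 427.5  -47.3]
 [ 478.3  -36.2]] [464.7 -98.4]
[-23.6 113.4] 115.82105211114283 0.2048465428034076
key bar [484.  -60.1  75. ] [435. -74.  75.]
corner [498.6 193.7 115. ]
side [] [array([ 465.9, -131. ,  102.9])]
top [array([509.1, 253.6, 111.2])] []
side [array([512.1, 255.2, 116.2])] []
top [array([511.6, 253.5, 114.2])] []
side [array([508.5, 253. , 118.3])] [array([ 467.5, -129.3,  103.3])]
top [array([507.3, 253.2, 113.2])] []
```

```bash
cat >> h.py <<'E'
np.set_printoptions(precision=2,suppress=True)
def ori(phi): s=np.radians(phi+90)/2; return [np.cos(s),np.sin(s),0,0]
def st(tag=""):
    o=arm.get_obs(); print(tag,round(o["clock"],2),o["tool_pos"],"F",o["contact_force"],"M",o["moment"],"gap",round(o["finger_gap"],3),round(o["gripper_force"],1)); return o
E
python3 - <<'E'
from h import *
for phi in (114,-66):
    print(phi,arm.ik([471,-129,160],ori(phi)),arm.ik([509.5,253.5,180],ori(phi)),arm.ik([509.5,253.5,260],ori(phi)))
Q=ori(114)
arm.movep([471,-129,220],Q); st("above")
print(arm.line_to([471,-129,103],until_force=6)); st("down")
arm.gripper_close(20); st("closed")
for c in("side","top"): cv2.imwrite(f"pics/{c}1.png",arm.get_image(c))
s=cv2.imread("pics/side1.png")[170:290,270:430]; cv2.imwrite("pics/crop2.png",cv2.resize(s,(800,600),interpolation=cv2.INTER_CUBIC))
E
```

```text
114 [-0.44  0.2  -0.28  1.09  0.   -0.86] [ 0.31  0.32 -0.06  1.19  0.   -0.1 ] [ 0.31  0.29  0.1   1.38  0.   -0.1 ]
-66 [-0.44  0.2  -0.28  1.09  0.    2.28] [ 0.31  0.32 -0.06  1.19  0.    3.04] [0.31 0.29 0.1  1.38 0.   3.04]
above 4.56 [ 471.13 -128.5   220.04] F [-0.2  -0.67  0.19] M [ 0.01 -0.01 -0.06] gap 0.996 0.0
False
down 5.49 [ 471.47 -129.05  103.67] F [ 0.13 -0.42  0.31] M [ 0.01 -0.02  0.04] gap 1.005 0.0
closed 6.13 [ 471.03 -129.    103.12] F [-0.25 -0.15  3.07] M [0.11 0.09 0.  ] gap 0.159 21.4
```

View pics/crop2.png

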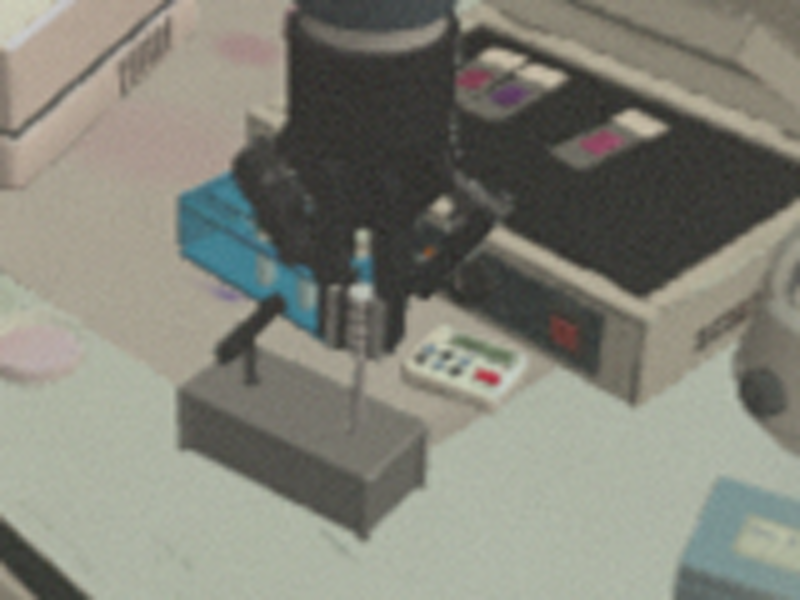

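```bash
python3 - <<'E'
from h import *
arm.gripper_close(60); st("grip")
p=arm.get_obs()["tool_pos"]; np.save("pick.npy",p)
arm.line_to([p[0],p[1],250],max_speed=120); st("up")
arm.movep([509.5,253.5,250],ori(114)); arm.line_to([509.5,253.5,227]); arm.wait(.2); st("at")
for c in("side","top"): cv2.imwrite(f"pics/{c}2.png",arm.get_image(c))
s=cv2.imread("pics/side2.png")[120:195,225:325]; cv2.imwrite("pics/crop3.png",cv2.resize(s,(800,600),interpolation=cv2.INTER_CUBIC))
print(proj("side",(509.5,253.5,130)),proj("side",(509.5,253.5,116)))
E
```

```text
grip 6.45 [ 471.09 -128.99  103.18] F [-0.39  1.27  5.02] M [0.23 0.15 0.  ] gap 0.148 58.4
up 7.83 [ 470.82 -128.88  249.32] F [-0.18  0.73  0.17] M [-0.02  0.   -0.02] gap 0.152 58.4
at 9.76 [509.92 253.26 227.86] F [-0.94 -0.23  0.19] M [0.02 0.02 0.03] gap 0.151 58.4
[264.48 167.83] [264.81 171.97]
```

View pics/crop3.png

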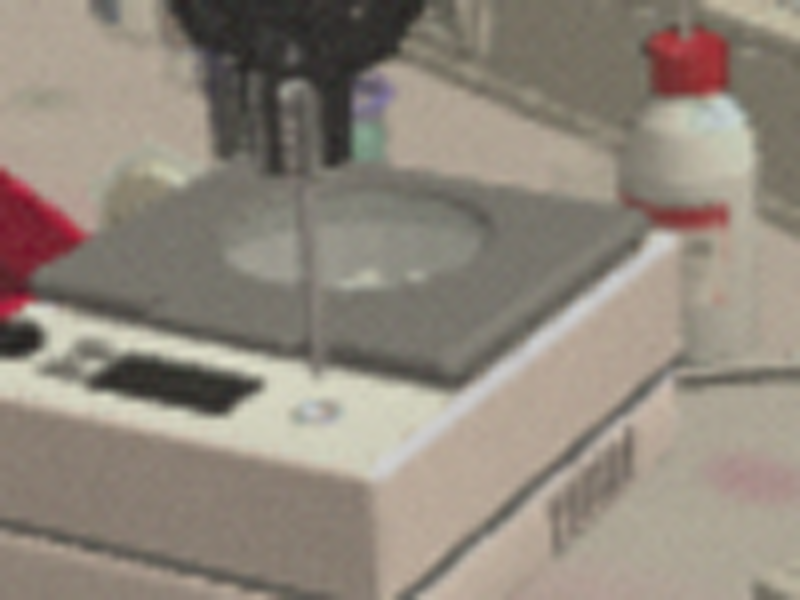

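```bash
python3 - <<'E'
from h import *
x,y=509.3,253.9
arm.line_to([x,y,222],max_speed=60); arm.wait(.2); st()
print(arm.line_to([x,y,199],max_speed=15,until_force=3)); o=st("probe"); arm.wait(.2); st()
E
```

```text
10.31 [509.3  253.95 222.05] F [-0.61 -0.66  0.78] M [-0.01  0.    0.02] gap 0.151 58.4
False
probe 11.99 [509.34 253.9  199.07] F [-0.49  0.2  -0.16] M [ 0.   -0.01 -0.02] gap 0.151 58.4
 12.19 [509.3  253.92 199.07] F [ 0.18 -0.03  0.39] M [-0.03 -0.02 -0.01] gap 0.151 58.4
```

```bash
python3 - <<'E'
from h import *
x,y=509.3,253.9
arm.line_to([x,y,195.5],max_speed=15,until_force=4); st()
print(arm.line_to([x,y,171],max_speed=12,until_force=2.2)); st("feel"); arm.wait(.15); o=st(); np.save("c.npy",o["tool_pos"])
E
```

```text
12.57 [509.23 253.87 195.35] F [ 0.62  0.14 -0.43] M [-0.02 -0.03 -0.04] gap 0.149 58.4
True
feel 14.01 [509.23 253.86 176.17] F [ 0.49 -0.5   2.21] M [ 0.02 -0.04 -0.05] gap 0.152 58.5
 14.16 [509.17 253.85 176.09] F [-0.36  0.1   1.78] M [-0.02 -0.07 -0.02] gap 0.149 58.5
```

```bash
python3 - <<'E'
from h import *
x,y=509.3,253.9; z0=176.1
def fz(n=4):
    a=[]
    for _ in range(n): a.append(arm.get_obs()["contact_force"]); arm.wait(.02)
    return np.mean(a,0)
def lid():
    arm.get_image("side"); r=arm.place_of("side","lid_edge"); return r[0]["xyz"][2] if r else None
print(lid())
d=0;prev=0
while d<10.6:
    d+=1 if d<7.9 else .4
    arm.line_to([x,y,z0-d],max_speed=15,until_force=5); f=fz()
    print(round(d,1),round(arm.get_obs()["tool_pos"][2],2),f)
    if f[2]>12: print("stop"); break
    if d>7.9:
        if f[2]<prev-1.5: print("drop"); break
    prev=f[2]
arm.wait(.1); print([lid() for _ in range(3)]); st()
E
```

```text
129.0
1 175.08 [-0.02 -0.14  3.01]
2 174.06 [-0.22  0.01  2.73]
3 173.08 [-0.4   0.31  3.37]
4 172.09 [-0.38 -0.58  3.68]
5 171.11 [-0.23 -0.01  3.88]
6 170.11 [-0.36  0.22  4.71]
7 169.16 [-0.12 -0.74  4.68]
8 168.19 [-0.13 -0.5   5.02]
8.4 167.77 [-0.22  0.13  4.98]
8.8 167.44 [-0.02 -0.22  5.69]
9.2 167.06 [-0.19 -0.43  5.61]
9.6 166.66 [ 0.19 -0.12  6.29]
10.0 166.31 [-0.17 -0.02  6.08]
10.4 166.05 [ 0.23 -0.06  6.85]
10.8 165.89 [-0.34 -0.18  8.65]
[165.1, 168.7, 168.8]
 19.41 [509.58 254.03 165.89] F [-0.25 -0.26  7.96] M [-0.09  0.17 -0.02] gap 0.151 58.9
```

```bash
python3 - <<'E'
from h import *
x,y=509.3,253.9
arm.line_to([x,y,262],max_speed=110); st("out")
p=np.load("pick.npy"); print(p)
arm.movep([p[0],p[1],250],ori(114)); arm.line_to([p[0],p[1],150]); arm.wait(.15); st()
print(arm.line_to([p[0],p[1],102.5],max_speed=20,until_force=4)); arm.wait(.1); st("down")
arm.get_image("side"); print(arm.place_of("side","lid_edge")[:1])
E
```

```text
out 20.43 [509.01 253.82 261.1 ] F [ 0.33 -0.16 -0.08] M [ 0.03  0.03 -0.02] gap 0.148 58.5
[ 471.09 -128.99  103.18]
 22.83 [ 471.64 -129.12  150.9 ] F [-0.72 -0.34  0.1 ] M [ 0.02 -0.    0.01] gap 0.145 58.4
True
down 25.12 [ 471.09 -128.91  103.15] F [-0.18  0.18  5.68] M [ 0.04  0.07 -0.04] gap 0.149 58.8
[{'xyz': [541.5, 339.4, 230.9], 'score': 0.97}]
```

```bash
python3 - <<'E'
from h import *
arm.ungrasp(); st()
p=np.load("pick.npy")
arm.line_to([p[0],p[1],250],max_speed=100); arm.movep([430,-250,300],ori(114)); arm.wait(1); st("clear")
s=arm.get_image("side"); cv2.imwrite("pics/end.png",cv2.resize(s[100:280,180:420],(800,600),interpolation=cv2.INTER_CUBIC))
print(arm.find_in("side","release_pin")[:1],arm.place_of("side","lid_edge")[:1])
E
```

```text
25.93 [ 470.59 -128.64  102.51] F [ 0.13 -0.59 -0.31] M [ 0.01  0.01 -0.02] gap 0.998 0.0
clear 29.16 [ 429.96 -250.03  300.  ] F [ 0.37 -0.08 -0.09] M [ 0.03  0.04 -0.  ] gap 1.001 0.0
[{'xyz': [585.5, 335.7, 196.2], 'score': 0.66}] [{'xyz': [542.8, 340.2, 229.7], 'score': 0.66}]
```

View pics/end.png

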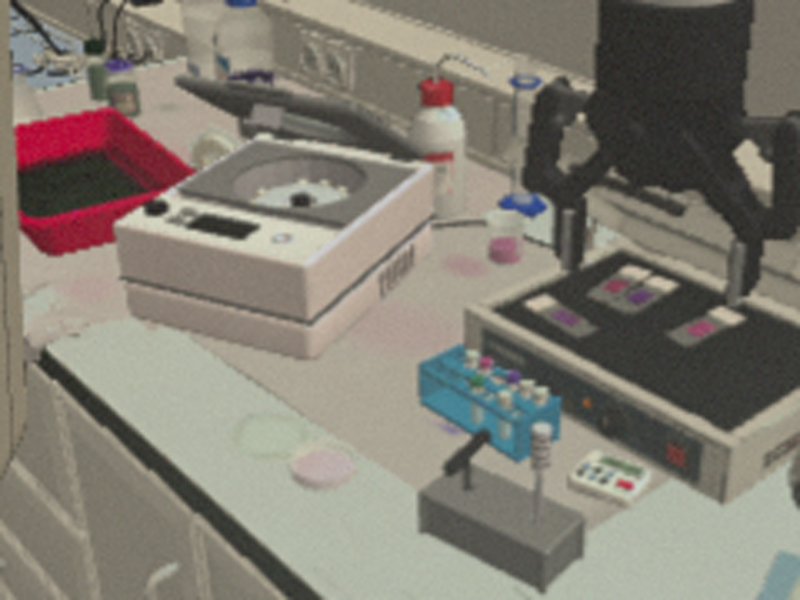

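The lid is raised at crop (300,110), the pin is upright and seated in its hole at (540,480), and the key and bystanders are in place.

```bash
python3 -c "
from rig import arm
print(arm.hand_in())"
```

```text
the job is handed in; nothing more can be done
None
```

The latch was pressed back at no more than about 9 N by the wrist sensor, the lid rose by itself to its stand, the pin is back fully down in its hole of the block, and the job was handed in about 29 s into the 66 s; the hand-in returned no verdict.

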